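# Close the open hole of a laboratory water bath with its lid, near edge first

## Task

Cover the open hole of the water bath with the large lid from the enamel tray, as you would over hot water: hold it by its knob, tip it clearly (about 15 degrees) so that its near edge, on the bath's control-panel side that faces the robot, goes down into the recess first while the far side is still raised and lets the steam out away from you, then lower the far side. Keep hold of the knob until the lid lies flat in its recess all round, let go, and leave the small lid, the flask and the white jar where they are.

Things in the scene. Friction and masses are not known exactly. Their poses are not given: they have to be found in the camera images.
- bath: Two-hole laboratory water bath, fixed to the bench: white box 190 mm deep (x) by 330 mm wide (y) by 165 mm high with a flat stainless top. Origin: centre of its underside. -x is its front, with the blue control panel; +x is its far side; z up. The open hole is centred 78 mm to -y of its middle, a flask stands in the other hole 78 mm to +y.
- seat (a point): Centre of the recess for the lid round the open hole, on the level of the ledge that the lid rests on, 158 mm above the bench; axes as those of the bath (-x to the control panel, z up). The recess is a round counterbore 116 mm in diameter and 7 mm deep below the bath's top; the hole inside the ledge is 98 mm across.
- lid_knob (a point): The large lid, at the centre of its knob, where it is to be held: 28 mm above the underside of the lid and on its axis; z along the lid's axis, up through the knob. The lid is a stainless disc 112 mm in diameter and 5 mm thick, about 0.2 kg; the black round knob in its middle is 32 mm in diameter from 11 to 41 mm above the lid's underside, with a 21 mm neck beneath. It starts flat on the tray, knob up.
- lid_disc (a point): The large lid, at the centre of its flat underside; z along the lid's axis, up through the knob.
- small_lid_mid (a point): The small lid, a bystander lying on the same tray: stainless disc 76 mm in diameter, 5 mm thick, with a black knob 24 mm in diameter, 34 mm high over all. The point is on its axis half-way up; z up. It is too small for the recess.
- tray: White enamel tray with a blue rim, fixed, 360 by 250 mm, rim 20 mm high, floor 3 mm above the bench. Origin: centre of its underside; long side along its x.
- flask: Bystander: conical glass flask with a red stopper, 82 mm in diameter at the foot, 158 mm high, standing loose on the shelf inside the bath's other hole; it rises 78 mm above the bath's top. Origin: centre of its underside.
- white_bottle: Bystander: white plastic jar with a red cap, 72 mm in diameter, 150 mm high, loose on the bench beyond the work. Origin: centre of its underside.
There are look-alikes about, which are no part of the job. What is shaped like the part that bears lid_knob but orange, pink or red is not meant.

How it is judged:
By the outcome, as a careful person would: the job done as asked, in the order asked, and still so for the second after the job is handed in, with the robot touching nothing.
It also fails if it takes over 40 s, if anything falls off the work surface, if the arm or the gripper's body presses on something with over 40 N, if the wrist force passes 120 N, or if a joint passes its speed limit or range.

## Robot

A 6-joint arm with a two-finger parallel gripper is mounted at the origin on the work surface. World frame = base frame: x ahead of the robot, y to its left, z up, the work surface at z = 0. Lengths are in m, angles in rad, forces in N, time in s.
With the tool pointing down it reaches from about 0.3 to 0.875 m from the base axis. Payload 6.4 kg.
Tool frame: the origin (TCP) lies at the very end of the fingers, on their centre line; the grasp point (between the pads) lies 19 mm behind it; z points along the fingers, y is the line along which they close (so a half turn about z gives the same grasp; the last joint's range is limited). The gripper opens to 85 mm and grips with 20 to 120 N. Pads are 22 mm wide; open, the fingers measure 114 mm over their backs; the gripper's body (76 mm by 85 mm) begins 54 mm behind the grasp point. The pads swing forward as they close: fully open they stand 13 mm farther back than shut.
Start: joints at [-1.511, 0.181, 1.607, -0, 1.354, -0.206], TCP at [0.151, -0.555, 0.231] pointing down, gripper open.
Joint ranges: [-2.99, 2.99], [-0.89, 2.07], [0.3, 2.58], [-1.14, 4.28], [0, 2.63], [-3.12, 3.12]. Speed limits (rad/s): [2.57, 2.57, 3.01, 3.14, 3.14, 3.14].

## Interface

Orientations are given as a unit quaternion [w, x, y, z].
In Python, from plant import env gives the robot as it stands.
- The arm moves only by the shell command python3 -m crank 'ROWS' [OPENING] [FORCE]. ROWS is JSON, a list of rows, each a list of 2 entries, a list of its own where there are three numbers: the shift along the world's x, y, z in mm, then the turn, a rotation vector about the world's x, y, z in rad. A call has 1 to 12 rows; each row is the pose to reach, as a shift and turn from the pose commanded when the call began; what a row does not reach only later rows make up. A row lasts 1/10 s, in which the tool goes at most 50 mm and 8.59 degrees, less where a joint would pass 70% of its speed; a pose out of reach is approached as far as the arm can. A call with a gripper value outside its range is refused whole. OPENING is the closure, from 0 (fully open) to 1 (shut), set as the call begins (- or left out, the last holds). The fingers move at their own pace and stop on an object; FORCE is the grip in N (left out, the last holds). Time passes only in rows, so rows that repeat a pose let the fingers close. It gives the time, the measured TCP pose, the force, the opening and the grip force at its end, in the units of the state.
- env.sense(): the state, without advancing time (a new reading comes with each control period).
- env.read_camera(name): name is "scene" or "top"; returns the picture (480x640x3 uint8, red, green, blue); there is no depth.
- env.calibration(name): a dict with "mtx" (3x3 intrinsics, pixels), "k1" (the pictures are not rectified: a ray, as slopes to the right and down, at radius r is drawn at 1 + k1 r^2 times it, then the intrinsics apply), "extrinsics" (4x4, takes a point from world to camera coordinates). Camera axes: x right, y down, z forward; pixel columns grow to the right and rows downward; lengths in m; the calibration is good to about 2 mm. A picture is of the moment at which its call begins. calibration takes no time and is no camera call.
- env.sign_off(): hands the job in; it is judged then, once.
The state is a dict: "time_s": time; "joint_pos": joint angles; "dq": joint speeds; "tau": joint torques, N m; "eef_pos": TCP position; "eef_rot": TCP orientation; "contact_force": force on the tool from outside, world axes, zero at the start; "torque": the same for the moment, N m; "width": finger opening in m; "gripper_force": force on a finger pad.
Only numpy, scipy, OpenCV 4.12 (cv2) and the standard library are available. Lean on these libraries where they do the work, as an engineer would, in place of code of your own. Each camera call takes 0.05 s, during which the arm holds its last target. There are 200 camera calls.

## Working session

There is one attempt and no reset: what is moved stays moved. The work goes in short steps, Python scripts to look and compute and a shell command to move; the robot and the scene stay as the last step left them, time stands still between calls to the robot, and variables do not carry over. Pictures are saved under pics/ and viewed, at most 10 in all, crops included, and the job is handed in when it is done.

```bash
mkdir -p pics; cat > h.py <<'E'
import numpy as np, cv2
from plant import env
def px2ray(name,u,v):
    c=env.calibration(name);K=np.array(c["mtx"]);k1=c["k1"];T=np.array(c["extrinsics"])
    d=np.array([(u-K[0,2])/K[0,0],(v-K[1,2])/K[1,1]])
    s=d.copy()
    for _ in range(30): s=d/(1+k1*(s@s))
    R=T[:3,:3];o=-R.T@T[:3,3];return o,R.T@np.array([s[0],s[1],1])
def onz(name,u,v,z):
    o,r=px2ray(name,u,v);return o+r*(z-o[2])/r[2]
def proj(name,P):
    c=env.calibration(name);K=np.array(c["mtx"]);T=np.array(c["extrinsics"])
    p=T[:3,:3]@np.asarray(P)+T[:3,3];s=p[:2]/p[2];s=s*(1+c["k1"]*(s@s));return s*[K[0,0],K[1,1]]+[K[0,2],K[1,2]]
def snap(name,fn):
    im=env.read_camera(name)[:,:,::-1].copy();cv2.imwrite("pics/"+fn,im);return im
E
python3 - <<'E'
from h import *
for n in("scene","top"):
    snap(n,n+"0.png");o,r=px2ray(n,320,240);print(n,o,r,env.calibration(n)["mtx"])
s=env.sense();print(s)
E
```

```text
scene [ 1.30520421 -0.51527375  0.96574013] [-0.62633588  0.36964608 -0.68650923] [[478.13366932   0.         312.96588094]
 [  0.         478.13366932 241.74589799]
 [  0.           0.           1.        ]]
top [ 0.4234773  -0.07881274  1.080825  ] [ 0.10914372 -0.00199755 -0.99411235] [[443.80576353   0.         319.64267626]
 [  0.         443.80576353 245.87172733]
 [  0.           0.           1.        ]]
{'time_s': 0.1, 'joint_pos': array([-1.51127804e+00,  1.81499281e-01,  1.60789804e+00, -1.42765440e-06,
        1.35381799e+00, -2.06322197e-01]), 'dq': array([-0.00239813, -0.00216374, -0.00243038, -0.00085259, -0.00054596,
       -0.00118119]), 'tau': array([ 7.45339389e-05, -4.45881486e+01, -3.52238846e+01, -4.37012814e-04,
        4.11871006e-03, -1.84631830e-05]), 'eef_pos': array([ 0.15103796, -0.55429078,  0.23046078]), 'eef_rot': array([-8.09197923e-04,  9.91178757e-01,  1.32529295e-01,  5.88047679e-05]), 'contact_force': array([-0.52237491, -0.14485019, -0.27459425]), 'torque': array([ 0.03798904, -0.03303122,  0.00563473]), 'gripper_force': 0.0, 'width': 0.08539365384531465}
```

View pics/scene0.png

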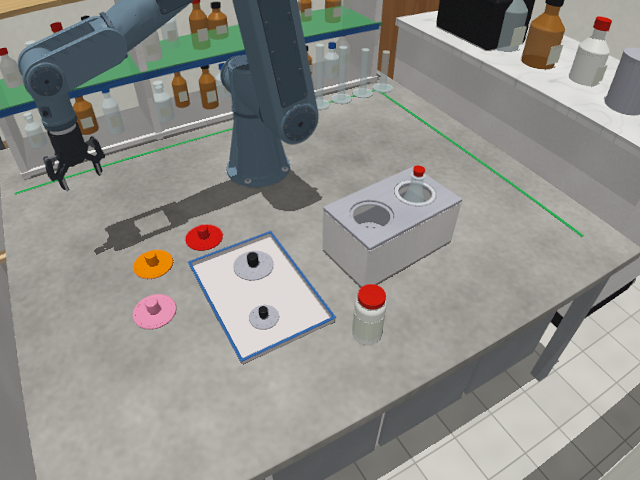

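View pics/top0.png

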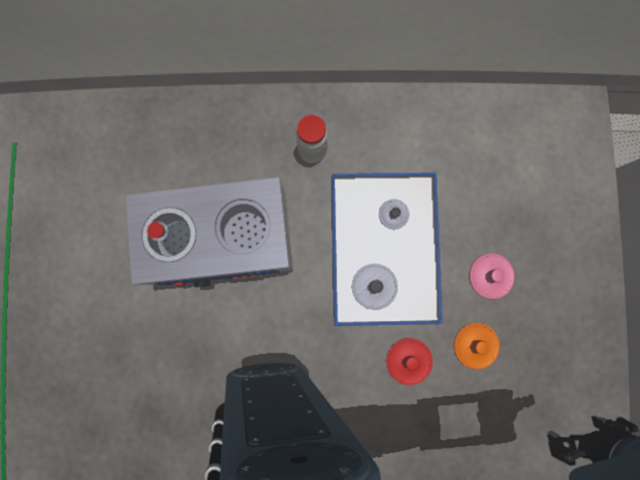

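Candidates in the top view are the large steel lid (375,287), the small steel lid (395,213), and the red (410,360), orange (477,345) and pink (492,276) lids. I choose the large steel one on the tray at (375,287). The open hole is at (243,228). The flask with the red stopper stands in the other hole at (168,235), and the panel faces down in the image, towards the robot.

```bash
python3 - <<'E'
from h import *
im=cv2.imread("pics/top0.png");sc=cv2.imread("pics/scene0.png")
def blobs(name,im,box,lo,hi,z,minA=60):
    x0,y0,x1,y1=box;g=cv2.cvtColor(im,cv2.COLOR_BGR2GRAY)[y0:y1,x0:x1]
    m=((g>=lo)&(g<=hi)).astype(np.uint8)
    cs,_=cv2.findContours(m,cv2.RETR_EXTERNAL,cv2.CHAIN_APPROX_NONE)
    for c in cs:
        if cv2.contourArea(c)<minA: continue
        pts=c[:,0]+[x0,y0]
        W=np.array([onz(name,*p,z)[:2] for p in pts])
        (cx,cy),r=cv2.minEnclosingCircle(W.astype(np.float32)*1000)
        e=cv2.fitEllipse((W*1000).astype(np.float32))
        print(name,pts.mean(0).round(1),'A',cv2.contourArea(c),'circ',round(cx,1),round(cy,1),round(r,1),'ell',np.round(e[0],1),np.round(e[1],1))
print("disc");blobs("top",im,(340,182,432,318),0,215,.008,300)
blobs("scene",sc,(228,248,278,284),0,205,.008,300)
print("knob");blobs("top",im,(355,265,395,310),0,70,.044)
blobs("scene",sc,(235,245,270,275),0,70,.03)
for p in [(128,196),(279,179),(290,268),(132,283)]: print(p,onz("top",*p,.165).round(4))
a=cv2.resize(im[170:325,120:440],(800,388),interpolation=cv2.INTER_CUBIC);cv2.imwrite("pics/c1.png",a)
E
```

```text
disc
top [374.3 286.3] A 1709.5 circ 427.2 -210.4 57.8 ell [ 427.6 -210.5] [111.9 113.2]
top [393.5 213.9] A 766.0 circ 603.3 -262.1 40.4 ell [ 603.9 -262.1] [76.7 78.1]
scene [252.9 265.3] A 928.5 circ 427.0 -210.9 58.1 ell [ 427.3 -211.1] [111.7 112.9]
knob
scene [252.3 259.4] A 117.5 circ 427.1 -215.0 27.6 ell [ 427.1 -211.4] [28.9 56.1]
(128, 196) [0.6235 0.3274 0.165 ]
(279, 179) [0.6545 0.0042 0.165 ]
(290, 268) [ 0.4666 -0.018   0.165 ]
(132, 283) [0.4386 0.313  0.165 ]
```

View pics/c1.png

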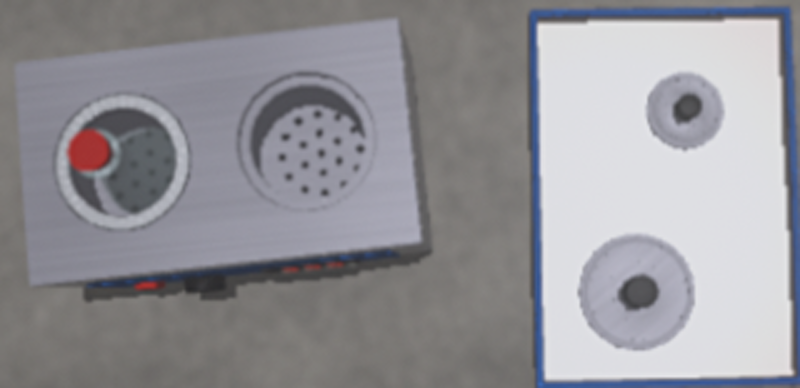

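The crop confirms it: the large steel lid with its black knob is at crop (637,292). The open recess rim is centred near crop (307,141). Next I refine the rim and bath edges in both views.

```bash
python3 - <<'E'
from h import *
from scipy.optimize import least_squares
from scipy.ndimage import map_coordinates
C=np.array([.553,.079])
for n in("top","scene"):
    im=cv2.cvtColor(cv2.imread(f"pics/{n}0.png"),cv2.COLOR_BGR2GRAY).astype(float)
    c=C.copy()
    R=np.arange(.049,.067,.0005);A=np.radians(np.arange(0,360,5))
    prof=np.array([[map_coordinates(im,[[q[1]],[q[0]]],order=1)[0] for q in [proj(n,[c[0]+r*np.cos(a),c[1]+r*np.sin(a),.165]) for r in R]] for a in A])
    print(n);
    for i in range(0,72,6): print(int(np.degrees(A[i])),prof[i,::2].astype(int))
    k=prof.argmin(1);ok=(k>2)&(k<len(R)-3)
    P=np.c_[c[0]+R[k]*np.cos(A),c[1]+R[k]*np.sin(A)][ok]
    f=least_squares(lambda q:np.hypot(*(P-q[:2]).T)-q[2],[*c,.058],loss="soft_l1",f_scale=.001)
    print(f.x.round(4),ok.sum(),np.abs(f.fun).mean())
E
```

```text
top
0 [ 99 115 130 140 148 150 148 140 128 117 108 106 118 129 139 148 150 151]
29 [ 91 103 117 130 137 142 144 143 140 129 117 109 111 116 127 135 141 142]
59 [ 92 104 118 131 138 142 143 141 138 129 119 112 111 115 125 133 139 141]
90 [101 114 128 136 143 145 145 140 133 126 119 117 124 131 137 143 144 145]
119 [122 132 141 146 148 148 144 139 134 131 131 137 144 146 147 148 148 147]
150 [150 152 152 152 150 146 142 139 137 140 144 148 149 149 149 149 149 150]
180 [156 156 156 155 150 145 145 146 150 154 157 159 159 159 159 159 159 158]
210 [156 156 155 154 153 154 155 158 160 161 161 161 162 162 162 163 163 164]
239 [157 160 159 157 154 154 155 159 163 164 165 165 165 164 164 163 163 162]
270 [162 162 161 159 155 152 151 151 155 159 160 162 163 163 163 162 163 163]
300 [140 153 156 159 158 155 150 144 142 145 150 154 157 158 158 158 159 159]
330 [120 134 146 151 153 153 150 146 139 133 132 138 146 151 154 156 156 155]
[0.5559 0.082  0.0579] 35 0.0004128275532627292Traceback (most recent call last):
  File "<stdin>", line 9, in <module>
  File "h.py", line 12, in proj
    c=env.calibration(name);K=np.array(c["mtx"]);T=np.array(c["extrinsics"])
ValueError: time passes only in moves, steps and waits
```

```bash
python3 - <<'E'
from h import *
im=cv2.imread("pics/scene0.png")
cv2.imwrite("pics/c2.png",cv2.resize(im[160:290,310:470],(800,650)[:1]+(600,),interpolation=cv2.INTER_CUBIC))
# bath top edges: fit lines in top view by gradient
g=cv2.cvtColor(cv2.imread("pics/top0.png"),cv2.COLOR_BGR2GRAY).astype(float)
from scipy.ndimage import map_coordinates
c=np.array([.5458,.1567]);th=.093
for name,ax,half,oth in(("far",(1,0),.095,.165),("right",(0,-1),.165,.095),("left",(0,1),.165,.095)):
    ax=np.array(ax);pe=np.array([-ax[1],ax[0]]);R=np.array([[np.cos(th),-np.sin(th)],[np.sin(th),np.cos(th)]])
    D=np.arange(-.012,.012,.0005);out=[]
    for t in np.linspace(-.8,.8,30)*oth:
        q=np.array([proj("top",[*(c+R@(ax*(half+d)+pe*t)),.165]) for d in D])
        v=map_coordinates(g,[q[:,1],q[:,0]],order=1);w=np.gradient(v)
        out.append((t,D[np.abs(w).argmax()]))
    o=np.array(out);m=np.polyfit(o[:,0],o[:,1],1);print(name,"offset mm",np.median(o[:,1])*1e3,"slope",m[0],"std",o[:,1].std())
E
```

```text
far offset mm 2.5000000000000124 slope -0.006647116324535682 std 0.0007000000000000006
right offset mm -2.499999999999992 slope -0.008234295415959268 std 0.0006920179830675571Traceback (most recent call last):
  File "<stdin>", line 12, in <module>
  File "h.py", line 12, in proj
    c=env.calibration(name);K=np.array(c["mtx"]);T=np.array(c["extrinsics"])
ValueError: time passes only in moves, steps and waits
```

View pics/c2.png

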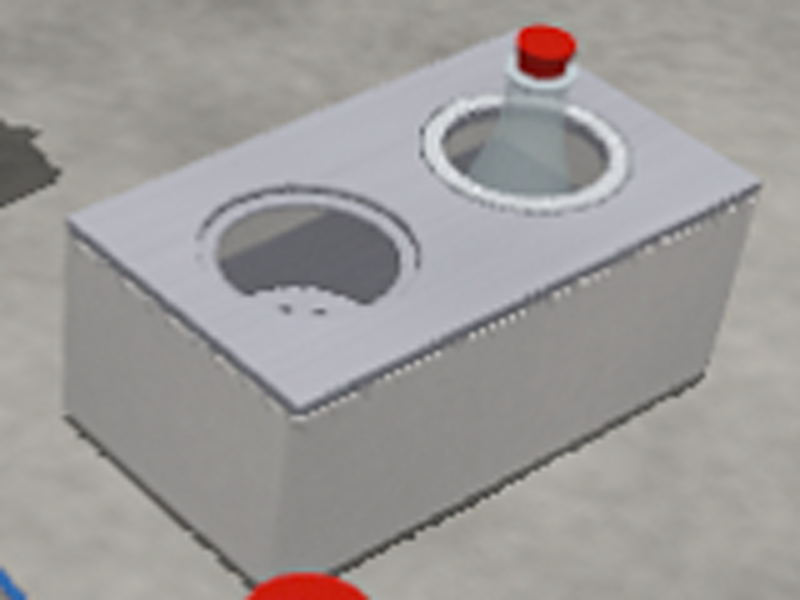

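The rim circle fit gives a seat of (0.5559, 0.0820). The bath edges independently give (0.5559, 0.0818) with a yaw of about 0.10 rad, so the two agree. The lid is at (0.4273, -0.2107). I'll move above it, turning the fingers so they close along the bath's y.

```bash
python3 -m crank '[[[25,30,0],[0,0,-0.02]],[[55,70,0],[0,0,-0.04]],[[90,112,0],[0,0,-0.07]],[[125,155,0],[0,0,-0.09]],[[160,200,0],[0,0,-0.11]],[[195,243,-10],[0,0,-0.13]],[[230,287,-40],[0,0,-0.15]],[[255,318,-70],[0,0,-0.166]],[[270,337,-95],[0,0,-0.166]],[[276.3,343.6,-120],[0,0,-0.166]],[[276.3,343.6,-120],[0,0,-0.166]],[[276.3,343.6,-120],[0,0,-0.166]]]' 0 40
sed -i 's/^from plant import env/from plant import env\nimport functools\n_c={n:env.calibration(n) for n in ("scene","top")}/; s/env.calibration(name)/_c[name]/' h.py
python3 - <<'E'
from h import *
s=env.sense();print(s["time_s"],s["eef_pos"],s["eef_rot"],s["contact_force"],s["joint_pos"].round(2))
im=snap("scene","s1.png");u,v=proj("scene",[.4273,-.2107,.03]).astype(int)
cv2.imwrite("pics/c3.png",cv2.resize(im[v-90:v+40,u-85:u+85],(680,520),interpolation=cv2.INTER_CUBIC))
from scipy.optimize import least_squares
from scipy.ndimage import map_coordinates
C=np.array([.5559,.082])
g=cv2.cvtColor(cv2.imread("pics/scene0.png"),cv2.COLOR_BGR2GRAY).astype(float)
R=np.arange(.054,.063,.0005);A=np.radians(np.arange(0,360,5))
P=[]
for a in A:
    q=np.array([proj("scene",[C[0]+r*np.cos(a),C[1]+r*np.sin(a),.165]) for r in R])
    v=map_coordinates(g,[q[:,1],q[:,0]],order=1);k=v.argmin()
    if 1<k<len(R)-2 and v[k]<110: P.append(C+R[k]*np.array([np.cos(a),np.sin(a)]))
P=np.array(P);f=least_squares(lambda q:np.hypot(*(P-q[:2]).T)-q[2],[*C,.058],loss="soft_l1",f_scale=.001);print(len(P),f.x)
E
```

```text
time_s: 1.3
eef_pos: [0.4269, -0.2104, 0.1105]
eef_rot: [-0.001, 0.999, 0.051, -0.001]
contact_force: [0.2, -0.8, -0.3]
width: 0.0858
gripper_force: 0.0
1.3 [ 0.4268951  -0.21042747  0.11051098] [-7.44214609e-04  9.98710315e-01  5.07552254e-02 -1.02993289e-03] [ 0.23599222 -0.77660264 -0.2666167 ] [-0.71  0.11  1.95 -0.    1.08  0.76]
7 [0.55708518 0.07913133 0.05792328]
```

View pics/c3.png

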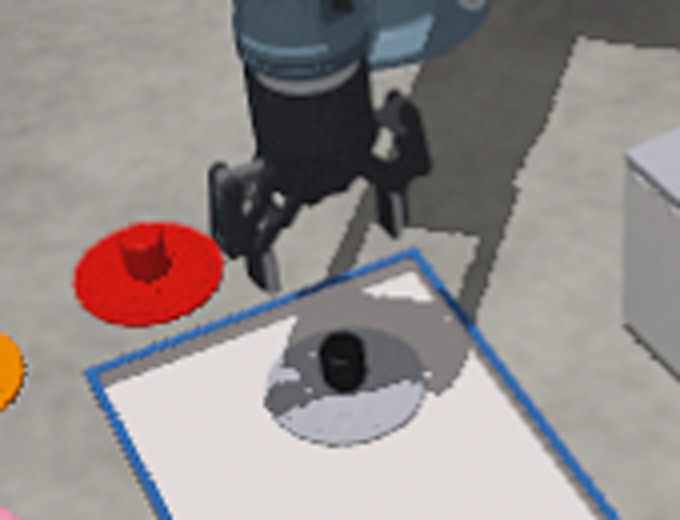

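The open fingers straddle the black knob, at about (343,360) in the crop, over the large steel lid. Now I descend and grip.

```bash
python3 -m crank '[[[0,0,-30],[0,0,0]],[[0.4,0,-60],[0,0,0]],[[0.4,0,-80],[0,0,0]],[[0.4,0,-92],[0,0,0]],[[0.4,0,-98],[0,0,0]],[[0.4,0,-98],[0,0,0]],[[0.4,0,-98],[0,0,0]]]' 0 60 && python3 -m crank '[[[0,0,0],[0,0,0]],[[0,0,0],[0,0,0]],[[0,0,0],[0,0,0]],[[0,0,0],[0,0,0]],[[0,0,0],[0,0,0]],[[0,0,0],[0,0,0]],[[0,0,0],[0,0,0]],[[0,0,0],[0,0,0]],[[0,0,0],[0,0,0]],[[0,0,0],[0,0,0]]]' 1 60
```

```text
time_s: 2.05
eef_pos: [0.4285, -0.2122, 0.0144]
eef_rot: [0.001, 0.999, 0.05, 0.001]
contact_force: [-0.1, -0.3, 0.5]
width: 0.0853
gripper_force: 0.0
time_s: 3.05
eef_pos: [0.4281, -0.2114, 0.0138]
eef_rot: [0.0, 0.999, 0.05, 0.0]
contact_force: [-1.2, 1.2, 6.2]
width: 0.0306
gripper_force: 59.2
```

```bash
python3 -m crank '[[[0,0,10],[0,0,0]],[[0,0,40],[0,0,0]],[[0,0,80],[0,0,0]],[[0,0,120],[0,0,0]],[[0,10,160],[0,0,0]],[[5,30,190],[0,0,0]],[[20,60,216],[0,0,0]],[[38,95,226],[0,0,0]],[[55,130,226],[0,0,0]],[[72,165,226],[0,0,0]],[[90,200,226],[0,0,0]],[[105,235,226],[0,0,0]]]' && python3 -m crank '[[[12,30,0],[0,0,0]],[[20,50,0],[0,0,0]],[[23,58,0],[0,0,0]],[[23,58,0],[0,0,0]],[[23,58,0],[0,0,0]],[[23,58,0],[0,0,0]]]'
python3 - <<'E'
from h import *
s=env.sense();print(s["eef_pos"],s["eef_rot"],s["contact_force"],s["width"],s["joint_pos"].round(2))
a=snap("top","t2.png");b=snap("scene","s2.png")
print(proj("top",[.556,.082,.23]),proj("scene",[.556,.082,.23]))
c=np.zeros((480,800,3),np.uint8)
c[:,:400]=cv2.resize(a[150:300,180:305],(400,480));c[:,400:]=cv2.resize(b[90:270,300:450],(400,480));cv2.imwrite("pics/c4.png",c)
E
```

```text
time_s: 4.25
eef_pos: [0.5329, 0.0255, 0.2395]
eef_rot: [0.0, 0.999, 0.05, -0.0]
contact_force: [0.9, 0.6, -1.9]
width: 0.0304
gripper_force: 59.6
time_s: 4.85
eef_pos: [0.5554, 0.0806, 0.2393]
eef_rot: [0.0, 0.999, 0.049, -0.0]
contact_force: [-0.1, -0.5, -2.2]
width: 0.0305
gripper_force: 59.6
[0.55543781 0.08063569 0.23931303] [ 1.62786310e-04  9.98788599e-01  4.92065386e-02 -1.54408335e-04] [-0.14263977 -0.46982958 -2.15506512] 0.03049312384108826 [-0.07  0.14  1.63 -0.    1.37  1.41]
[236.09829822 221.00929265] [373.99021461 194.22992377]
```

View pics/c4.png

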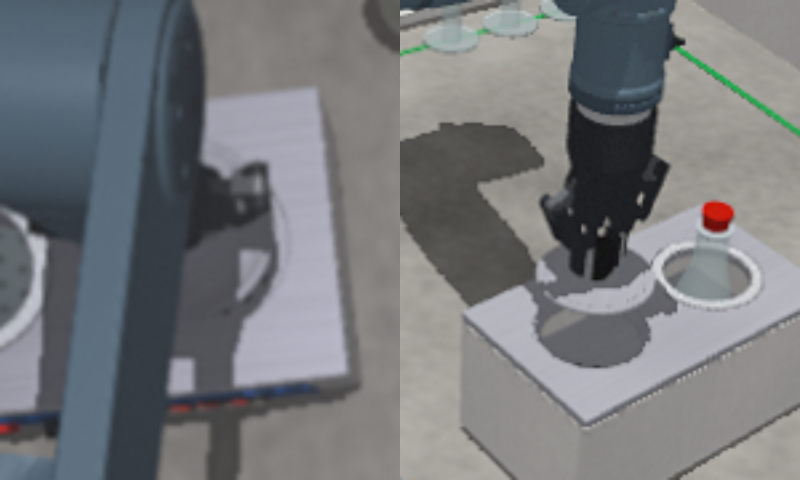

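The lid hangs level above the open hole, clear of the flask (right half of the crop, knob at about (600,265)). Now I tip it 16° with the near edge down and stop about 15 mm above the ledge.

```bash
python3 -m crank '[[[-1,0,0],[0.007,-0.07,0]],[[-2,0,-5],[0.014,-0.14,0]],[[-3,0,-15],[0.021,-0.21,0]],[[-3.5,0,-28],[0.028,-0.278,0]],[[-3.5,0,-41],[0.028,-0.278,0]],[[-3.5,0,-41],[0.028,-0.278,0]],[[-3.5,0,-41],[0.028,-0.278,0]]]'
python3 - <<'E'
from h import *
b=snap("scene","s3.png")
cv2.imwrite("pics/c5.png",cv2.resize(b[150:270,310:470],(800,600),interpolation=cv2.INTER_CUBIC))
E
```

```text
time_s: 5.65
eef_pos: [0.5528, 0.0814, 0.1986]
eef_rot: [-0.007, 0.989, 0.049, 0.139]
contact_force: [0.2, -0.5, -2.1]
width: 0.0306
gripper_force: 59.5
```

View pics/c5.png

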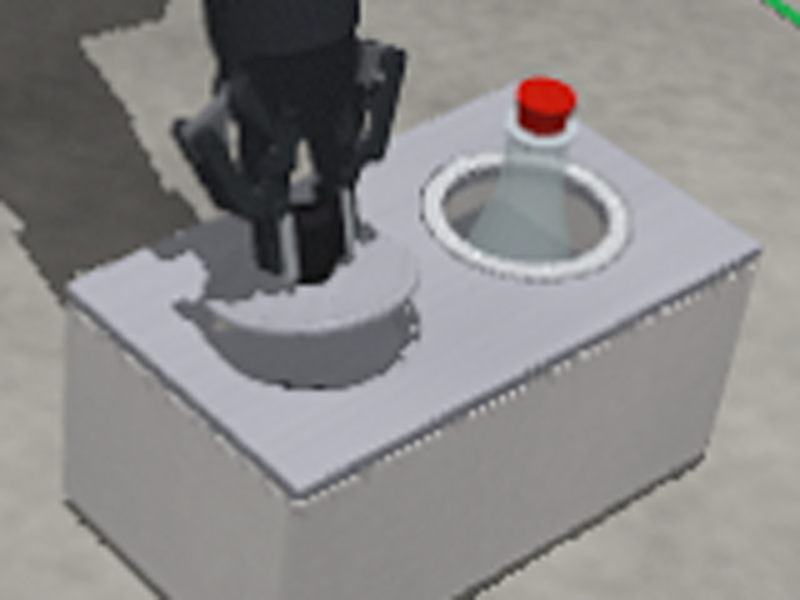

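The lid is tipped with its far rim raised, at about (320,320) in the crop, and the near rim low. Now I lower it carefully onto the near ledge.

```bash
python3 -m crank '[[[0,0,-4],[0,0,0]],[[0,0,-7],[0,0,0]],[[0,0,-10],[0,0,0]],[[0,0,-11],[0,0,0]],[[0,0,-12],[0,0,0]],[[0,0,-12],[0,0,0]]]'; python3 -m crank '[[[0,0,-1],[0,0,0]],[[0,0,-2],[0,0,0]],[[0,0,-2],[0,0,0]]]'
```

```text
time_s: 6.3
eef_pos: [0.5522, 0.0818, 0.1861]
eef_rot: [-0.007, 0.989, 0.049, 0.139]
contact_force: [0.2, 0.1, -2.1]
width: 0.0303
gripper_force: 59.5
time_s: 6.6
eef_pos: [0.5522, 0.0818, 0.1842]
eef_rot: [-0.007, 0.989, 0.049, 0.139]
contact_force: [0.1, 0.1, -2.6]
width: 0.0303
gripper_force: 59.5
```

```bash
python3 -m crank '[[[0,0,-0.5],[0,0,0]],[[0,0,-1],[0,0,0]],[[0,0,-1],[0,0,0]]]'; python3 -m crank '[[[0,0,-0.5],[0,0,0]],[[0,0,-1],[0,0,0]],[[0,0,-1],[0,0,0]]]'
```

```text
time_s: 6.9
eef_pos: [0.5525, 0.0818, 0.1836]
eef_rot: [-0.007, 0.989, 0.049, 0.139]
contact_force: [-0.3, -0.3, 0.4]
width: 0.0302
gripper_force: 59.6
time_s: 7.2
eef_pos: [0.5528, 0.0818, 0.183]
eef_rot: [-0.007, 0.989, 0.049, 0.14]
contact_force: [-0.4, 0.7, 5.6]
width: 0.0302
gripper_force: 59.9
```

The near edge touched the ledge at the expected height with no side force. Now I pivot about that edge, lowering the far side.

```bash
python3 -m crank '[[[0.8,0.1,-1.4],[-0.0035,0.035,0]],[[1.5,0.2,-3.2],[-0.007,0.07,0]],[[2.2,0.2,-5],[-0.0105,0.105,0]],[[2.8,0.3,-6.9],[-0.014,0.139,0]],[[2.8,0.3,-6.9],[-0.014,0.139,0]],[[2.8,0.3,-6.9],[-0.014,0.139,0]]]'; python3 -m crank '[[[0.5,0,-1.9],[-0.0035,0.035,0]],[[1,0.1,-3.7],[-0.007,0.069,0]],[[1,0.1,-3.7],[-0.007,0.069,0]]]'
```

```text
time_s: 7.8
eef_pos: [0.556, 0.082, 0.1759]
eef_rot: [-0.003, 0.996, 0.05, 0.071]
contact_force: [2.5, 0.0, 5.2]
width: 0.0305
gripper_force: 60.1
time_s: 8.1
eef_pos: [0.5567, 0.0821, 0.172]
eef_rot: [-0.002, 0.998, 0.05, 0.036]
contact_force: [1.6, 0.2, 5.5]
width: 0.0308
gripper_force: 60.1
```

```bash
python3 -m crank '[[[0.3,0,-1.8],[-0.0035,0.035,0]],[[0.5,0,-2.8],[-0.0055,0.055,0]],[[0.5,0,-2.8],[-0.0055,0.055,0]]]'; python3 -m crank '[[[0.1,0,-0.4],[-0.0008,0.008,0]],[[0.1,0,-0.8],[-0.0015,0.015,0]],[[0.1,0,-0.8],[-0.0015,0.015,0]],[[0.1,0,-0.8],[-0.0015,0.015,0]]]'
python3 - <<'E'
from h import *
s=env.sense();print(s["eef_pos"],s["eef_rot"],s["torque"])
b=snap("scene","s4.png")
cv2.imwrite("pics/c6.png",cv2.resize(b[170:260,320:440],(800,600),interpolation=cv2.INTER_CUBIC))
E
```

```text
time_s: 8.4
eef_pos: [0.557, 0.0822, 0.169]
eef_rot: [-0.0, 0.999, 0.05, 0.008]
contact_force: [1.7, -0.1, 4.7]
width: 0.0304
gripper_force: 60.0
time_s: 8.8
eef_pos: [0.5569, 0.0822, 0.1689]
eef_rot: [0.0, 0.999, 0.05, 0.001]
contact_force: [1.2, -0.6, 7.6]
width: 0.03
gripper_force: 60.5
[0.55688454 0.08215237 0.16887517] [8.90560761e-05 9.98753130e-01 4.99148638e-02 8.26361507e-04] [ 0.05953933 -0.04806596 -0.08167089]
```

View pics/c6.png

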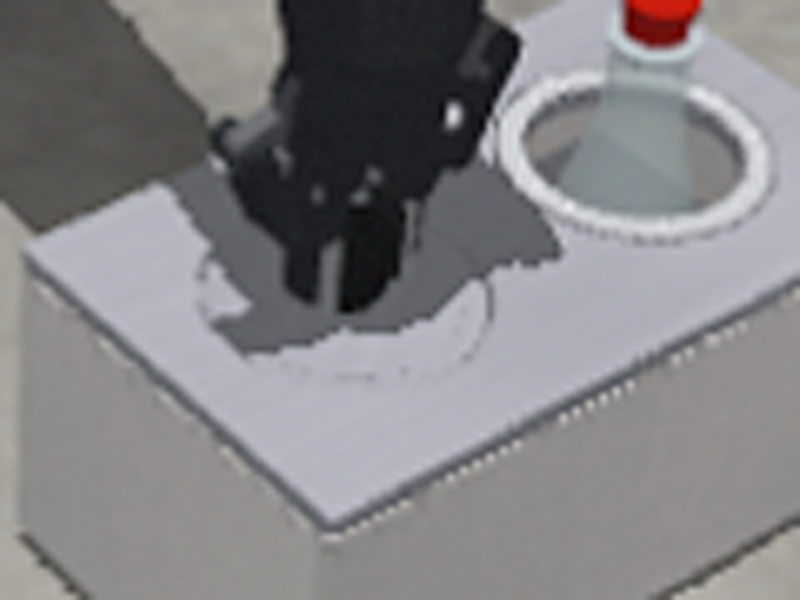

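The lid lies flat inside the recess. Its rim at crop (340,375) sits just below the bath's top all round, and the height matches the expected 168.8 mm. A light press will confirm it is seated. Then I release and retreat straight up.

```bash
python3 -m crank '[[[0,0,-0.7],[0,0,0]],[[0,0,-0.7],[0,0,0]],[[0,0,0.3],[0,0,0]],[[0,0,0.3],[0,0,0]]]'; python3 -m crank '[[[0,0,0],[0,0,0]],[[0,0,0],[0,0,0]],[[0,0,0],[0,0,0]],[[0,0,0],[0,0,0]],[[0,0,0],[0,0,0]],[[0,0,0],[0,0,0]],[[0,0,0],[0,0,0]],[[0,0,0],[0,0,0]],[[0,0,0],[0,0,0]]]' 0 60; python3 -m crank '[[[0,0,15],[0,0,0]],[[0,0,40],[0,0,0]],[[0,0,75],[0,0,0]],[[0,0,115],[0,0,0]],[[-20,-30,140],[0,0,0]],[[-50,-70,140],[0,0,0]],[[-80,-110,140],[0,0,0]],[[-100,-150,140],[0,0,0]],[[-120,-190,140],[0,0,0]],[[-140,-230,140],[0,0,0]],[[-150,-270,140],[0,0,0]],[[-150,-270,140],[0,0,0]]]'
python3 - <<'E'
from h import *
b=snap("scene","s5.png");a=snap("top","t5.png")
c=np.zeros((400,800,3),np.uint8)
c[:,:400]=cv2.resize(a[150:300,160:310],(400,400),interpolation=cv2.INTER_CUBIC);c[:,400:]=cv2.resize(b[160:280,320:440],(400,400),interpolation=cv2.INTER_CUBIC);cv2.imwrite("pics/c7.png",c)
E
```

```text
time_s: 9.25
eef_pos: [0.5567, 0.0821, 0.1689]
eef_rot: [0.0, 0.999, 0.05, 0.001]
contact_force: [0.7, 0.1, 6.4]
width: 0.0303
gripper_force: 60.2
time_s: 10.15
eef_pos: [0.5566, 0.0822, 0.1684]
eef_rot: [-0.0, 0.999, 0.05, -0.0]
contact_force: [-0.2, 1.0, -0.0]
width: 0.0859
gripper_force: 0.0
time_s: 11.35
eef_pos: [0.4054, -0.1919, 0.3098]
eef_rot: [0.001, 0.999, 0.047, 0.0]
contact_force: [-0.2, 0.5, -1.1]
width: 0.0854
gripper_force: 0.0
```

View pics/c7.png

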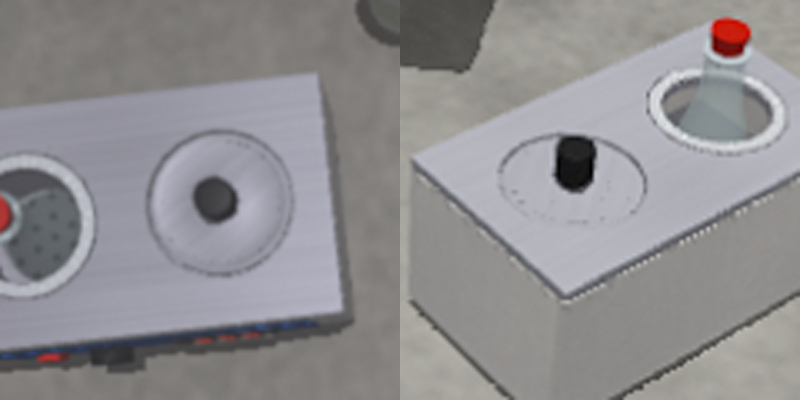

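Both views show the lid flat in its recess with an even gap round the rim (left crop at (220,203), right crop at (573,180)). The flask is undisturbed and the gripper is clear, so I'm handing the job in.

```bash
python3 -c "
from plant import env
print(env.sign_off())"
```

```text
the job is handed in; nothing more can be done
None
```

The large lid lies flat in the bath's recess: it went in near edge first at about 16°, was held by the knob until flat, then released, and I handed the job in at about 11.5 s; the arm never went near the small lid, the flask or the jar.

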